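# Set, lock and cover the gas regulator

## Robot

A 6-joint arm with a two-finger parallel gripper is mounted at the origin on a cart in front of the work surface, level with it; the furniture and walls round the work are solid. World frame = base frame: x ahead of the robot, y to its left, z up, the work surface at z = 0. Lengths are in mm, angles in rad, forces in N, time in s.
With the tool pointing down it reaches from about 350 to 775 mm from the base axis. Payload 7.3 kg.
Tool frame: the origin (TCP) lies on the centre line of the jaws, within the pads' length; the fingertips stand finger_overhang ahead of it and the grasp point (between the pads) lies 8 mm behind it (finger_overhang is the distance from the TCP to the fingertips, in mm); z points along the fingers, y is the line along which they close (so a half turn about z gives the same grasp; the last joint's range is limited). The gripper opens to 92 mm and grips with 3 to 60 N. Pads are 19 mm wide; open, the fingers measure 130 mm over their backs; the gripper's body (75 mm by 190 mm) begins 47 mm behind the grasp point.
Start: joints at [1.048, 0.342, 1.524, -0, 1.275, -0.146], TCP at [193.159, 488.194, 237.741] pointing down, gripper open.
Joint ranges: [-2.53, 2.53], [-0.77, 2.02], [0.04, 2.7], [-1, 4.14], [0.28, 2.66], [-3.11, 3.11]. Speed limits (rad/s): [2.57, 2.57, 3.14, 3.14, 3.14, 3.14].

## Interface

Orientations are given as [roll, pitch, yaw] about the fixed x, y, z axes, in that order (R = Rz(yaw) Ry(pitch) Rx(roll)).
In Python, from plant import get_obs, capture, close_job, finger_overhang gives the robot as it stands.
- The arm moves only by the shell command python3 -m inch 'ROWS'. ROWS is JSON, one flat list of numbers, 7 for each row, row after row: the turn, a rotation vector about the tool's x, y, z scaled (see below), then the shift along the tool's x, y, z scaled (see below), then the closure, from -1 (fully open) to 1 (shut). In form: [ax, ay, az, tx, ty, tz, gripper, ax, ay, az, tx, ty, tz, gripper, ...]. A call has 1 to 10 rows; each row shifts and turns the commanded pose from where the row before left it, along the tool's axes as they then stand; what a row does not reach is not made up. The controller multiplies each number of a shift by 0.8 m and each number of a turn by 1.5 rad. A row lasts 1/12 s, in which the tool goes at most 41.7 mm and 7.16 degrees, less where a joint would pass 70% of its speed; a pose out of reach is approached as far as the arm can. A call with a number of a shift or a turn outside -1 to 1 is refused whole. A call with a gripper value outside its range is refused whole. The fingers move at their own pace and stop on an object; the grip force is fixed at half the most. Time passes only in rows, so rows that do not move let the fingers close. It gives the time, the measured TCP pose, the force, the opening and the grip force at its end, in the units of the state.
- get_obs(): the state, without advancing time (a new reading comes with each control period).
- capture(name): name is "side" or "top" or "wrist"; returns a dict with "image" (384x512x3 uint8, red, green, blue), "mtx" (3x3 intrinsics, pixels), "pose" (4x4, takes a point from camera to world coordinates). Camera axes: x right, y up, looking along -z (the intrinsics and any distortion apply to the point x, -y, -z); pixel columns grow to the right and rows downward; lengths in mm; the calibration is good to about 2 mm. The wrist camera is an equidistant fisheye: a pixel r from the principal point sees the ray r / f radians off the axis. A picture is of the moment at which its call begins. There is no depth.
- close_job(): hands the job in; it is judged then, once.
The state is a dict: "time": time; "joint_positions": joint angles; "dq": joint speeds; "tau": joint torques, N m; "tool_pos": TCP position; "tcp_rot": TCP orientation; "contact_force": force on the tool from outside, world axes, zero at the start; "moment": the same for the moment, N m; "grip_width": finger opening in mm; "finger_force": force on a finger pad.
Only numpy, scipy, OpenCV 4.12 (cv2) and the standard library are available. Lean on these libraries where they do the work, as an engineer would, in place of code of your own. Each camera call takes 0.05 s, during which the arm holds its last target. There are 200 camera calls.

## Task

Turn the knob of the gas regulator in the open grey case until its white pointer is on the red mark, then push the yellow lock fully home round the knob. Then close the case: fold the blue flap down flat first, and the white flap down flat on top of it. Leave the knob at its mark and do not shift or tip the things standing around.

Things in the scene. Friction and masses are not known exactly. Their poses are not given: they have to be found in the camera images.
- regulator_case: open grey case fixed to the worktop, 212 (x) x 144 (y) mm outside, inside 200 x 132 mm, floor 8 mm up, end and left walls 66 mm and right wall 73 mm high. Origin: centre of its underside. Its x axis points away from the robot (case turned up to 0.3 rad), y to the left, z up. Two copper pipe stubs stick out 28 mm from its far wall.
- knob_grip (a point): black regulator knob, at case x = +40 mm, y = 0. This point: on its upright axis, at the middle of its bar grip (40 mm long along this point's x, 14 mm thick along its y, from 32 to 58.5 mm above the worktop; this point 45 mm above the worktop). The point's x axis points along the bar to the pointer end (white stripe). Below the bar: a thin neck, then a round skirt of radius 24 mm whose top is 22.5 mm above the worktop.
- knob (a joint): knob angle, rad: 0 when the pointer points along case +x (away from the robot), positive anticlockwise seen from above, stops at -1.5 and +1.5. Starts between -1.3 and -0.6. Friction 0.06 Nm; it stays where it is left.
- red_mark (a point): centre of the red mark on the white dial round the knob, 15 x 9.5 mm, 34.5 mm out from the knob's axis, 14 mm above the worktop. Its x axis points outward from the knob's axis. It does not move during the work; its place on the dial varies.
- set_mark (a joint): angle of the red mark, in the same measure as the knob (pointer on the mark when the two are equal). Between 0 and 1.0 rad.
- lock_tab (a point): upright yellow tab of the lock, 12 (case x) x 18 (case y) mm, its top 61.5 mm above the worktop; this point is at the centre of the tab, 45.5 mm above the worktop. The tab stands on a flat fork plate (48 mm wide, top 29.5 mm above the worktop) whose two arms run 64 mm toward the knob.
- lock (a joint): travel of the lock along case +x, toward the knob, m: 0 = fully back (tab centre at case x = -55 mm, y = 0), 0.040 = home against its stop, the fork round the knob's neck. Starts between 0 and 0.008. Friction about 2 N.
- flap_left (a joint): blue cover flap on the case's left (+y) wall, a 204 (along case x) x 74 x 5 mm plastic panel. 0 rad = lying closed, flat over the case; pi/2 = standing upright; more = leaning outward. Starts between 2.0 and 2.5. It turns with case x as its axis, hinge line at case y = +69 mm, 69.5 mm above the worktop. Hinge is stiff (0.09 Nm, one or two newtons at the free edge) and stays where it is left. It goes down first.
- flap_right (a joint): white cover flap on the case's right (-y) wall, a 204 (along case x) x 74 x 5 mm plastic panel. 0 rad = lying closed, flat over the case; pi/2 = standing upright; more = leaning outward. Starts between 2.0 and 2.5. It turns with case x as its axis, hinge line at case y = -69 mm, 76.5 mm above the worktop. Hinge is stiff (0.09 Nm, one or two newtons at the free edge) and stays where it is left. It closes last; its free edge overlaps the blue flap by 10 mm and lies on top.
- flap_left_hinge (a point): middle of the hinge line of the blue flap
- flap_left_edge (a point): middle of the free edge of the blue flap, 74 mm from its hinge line
- flap_right_hinge (a point): middle of the hinge line of the white flap
- flap_right_edge (a point): middle of the free edge of the white flap, 74 mm from its hinge line
- pepper_mill_mid (a point): dark wooden pepper mill, 58 mm across, 170 mm tall, stands to the right of the case beside the white flap, at the near or the far end; leave it where it stands. This point is half-way up its axis.
- tomato_small_mid (a point): blue and yellow food tin, 57 mm across, 72 mm tall, stands to the right of the case beside the white flap, at the other end from the mill (there are about 8 cm or more free between the two); leave it where it stands. This point is half-way up its axis.
- espresso_cup_mid (a point): green and white espresso cup, 64 x 89 mm with handle, 48 mm tall, stands behind the case; leave it where it stands. This point is half-way up its axis.
- shot_glass_mid (a point): small clear glass, 49 mm across, 61 mm tall, stands in front of the case, robot's side; leave it where it stands. This point is half-way up its axis.

How it is judged (in metres and radians):
On the way, in this order (a step that is already met when the one before it is completed fails the run):
1. the knob's pointer is on the red mark (angle between the x axis of knob_grip and the x axis of red_mark, either way round below 0.14 rad and value of joint lock below 0.018 m), for 0.2 s.
2. the lock is home round the knob, which is still on the mark (angle between the x axis of knob_grip and the x axis of red_mark, either way round below 0.14 rad and value of joint lock above 0.036 m), for 0.2 s.
3. the blue flap lies closed, the white one not yet (all of step 2 and value of joint flap_left below 0.1 rad and value of joint flap_right above 0.9 rad), for 0.2 s.
4. the white flap lies closed on top (all of step 2 and value of joint each of flap_left, flap_right below 0.1 rad), for 0.2 s.
At the end, for the whole second after the job is handed in: The knob's pointer is within 0.14 rad (half the red mark's width) of the red mark's centre, the lock has been pushed at least 36 of its 40 mm, both flaps are within 0.10 rad of closed with the white one closed last, and all are at rest (all of step 4 and velocity of joint knob between -0.05 and 0.05 rad/s and velocity of joint lock between -0.05 and 0.05 m/s and velocity of joint flap_left between -0.05 and 0.05 rad/s and velocity of joint flap_right between -0.05 and 0.05 rad/s); the robot touches nothing.
It fails at once if the lock is pushed forward while the knob's pointer is not on the red mark (value of joint lock above 0.018 m and not (angle between the x axis of knob_grip and the x axis of red_mark, either way round below 0.14 rad)).
It fails at once if a flap is folded down before the lock is home (not (value of joint lock above 0.036 m) and value of joint any of flap_left, flap_right below 1.2 rad).
It fails at once if the white flap is folded down before the blue one lies closed (value of joint flap_right below 0.9 rad and value of joint flap_left above 0.2 rad).
It fails at once if the mill, tin, cup or glass is pushed more than 30 mm or tipped (distance of any of pepper_mill_mid, tomato_small_mid, espresso_cup_mid, shot_glass_mid from where it was at the start of the episode above 0.03 m or angle between any of pepper_mill_mid, tomato_small_mid, espresso_cup_mid, shot_glass_mid's own z axis and vertical above 0.3 rad).
It also fails if it takes over 70 s, if anything falls off the work surface, if the arm or the gripper's body presses on something with over 40 N, if the wrist force passes 120 N, or if a joint passes its speed limit or range.

## Working session

There is one attempt and no reset: what is moved stays moved. The work goes in short steps, Python scripts to look and compute and a shell command to move; the robot and the scene stay as the last step left them, time stands still between calls to the robot, and variables do not carry over. Pictures are saved under pics/ and viewed, at most 10 in all, crops included, and the job is handed in when it is done.

```bash
ls; mkdir -p pics; python3 - <<'E'
from plant import *
import cv2,numpy as np
print(finger_overhang if not callable(finger_overhang) else finger_overhang()); print(get_obs())
for n in ["side","top"]:
    c=capture(n); cv2.imwrite(f"pics/{n}0.png",c["image"][:,:,::-1]); np.savez(f"pics/{n}0.npz",**c); print(n,c["mtx"],c["pose"],[k for k in c])
E
```

```text
pics
11.0
{'time': 0.0, 'joint_positions': array([ 1.04800737e+00,  3.42708120e-01,  1.52504818e+00, -6.25544453e-06,
        1.27539702e+00, -1.45999021e-01]), 'dq': array([-0.00085475, -0.00119064,  0.00032023, -0.00173835, -0.00090458,
        0.00153763]), 'tau': array([ 1.11360721e-03, -4.31242275e+01, -2.44226611e+01,  7.17166322e-02,
        5.59272291e-02, -1.44762357e-04]), 'tool_pos': array([192.94335305, 487.82455855, 237.04165839]), 'tcp_rot': array([-3.14004772e+00, -2.21128940e-04,  2.76480437e+00]), 'contact_force': array([-0.89233491, -0.03246653, -0.12857105]), 'moment': array([-0.01463292, -0.01484226,  0.04424564]), 'finger_force': 0.0, 'grip_width': 91.70861445635424}
side [[385.08762314   0.         265.391533  ]
 [  0.         385.08762314 186.24027669]
 [  0.           0.           1.        ]] [[-1.04453588e-01  6.25177194e-01 -7.73461650e-01 -1.19600794e+02]
 [-9.94468550e-01 -5.70285728e-02  8.82045604e-02  6.70519383e+01]
 [ 1.10340656e-02  7.78396568e-01  6.27675897e-01  6.47667595e+02]
 [ 0.00000000e+00  0.00000000e+00  0.00000000e+00  1.00000000e+00]] ['image', 'mtx', 'pose']
top [[499.83907363   0.         255.1191082 ]
 [  0.         499.83907363 190.66319899]
 [  0.           0.           1.        ]] [[-5.56697514e-03  9.81484715e-01 -1.91459561e-01  3.43229421e+02]
 [-9.99898327e-01 -2.94995074e-03  1.39511318e-02  9.59138260e+00]
 [ 1.31280264e-02  1.91517760e-01  9.81401346e-01  1.32249926e+03]
 [ 0.00000000e+00  0.00000000e+00  0.00000000e+00  1.00000000e+00]] ['image', 'mtx', 'pose']
```

```bash
python3 - <<'E'
import cv2
a=cv2.imread("pics/top0.png");b=cv2.imread("pics/side0.png")
cv2.imwrite("pics/v1.png",cv2.resize(a,(800,600),interpolation=cv2.INTER_CUBIC));cv2.imwrite("pics/v2.png",cv2.resize(b,(800,600),interpolation=cv2.INTER_CUBIC))
E
```

```text
(no output)
```

View pics/v1.png

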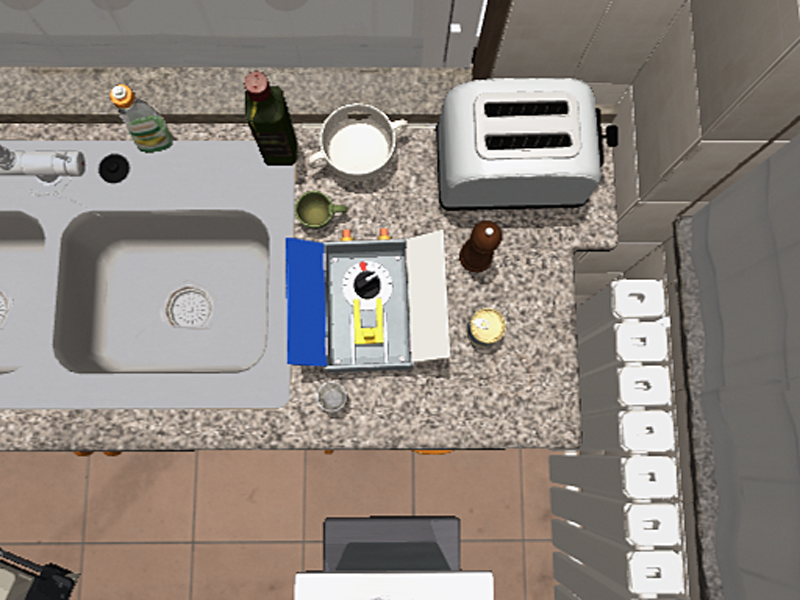

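View pics/v2.png

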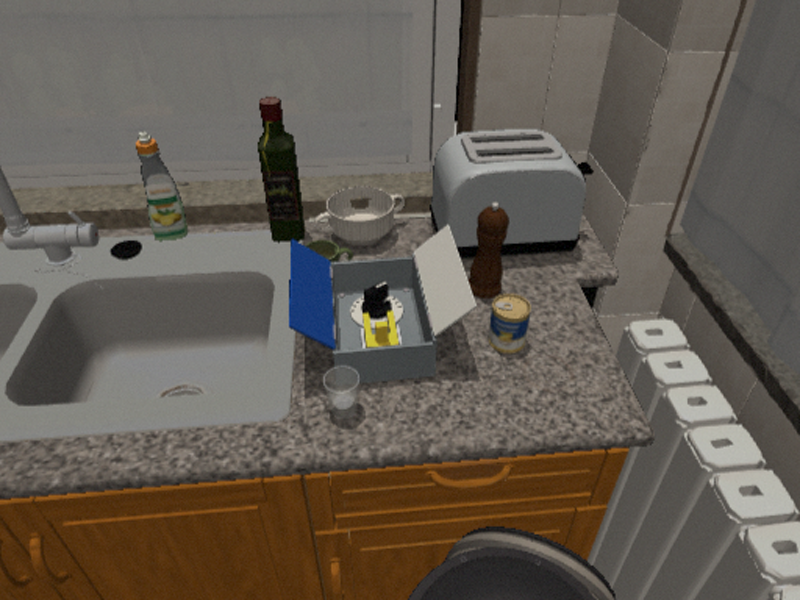

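Top view (800 scale): the case is centred at about (367,304), the knob at (367,285) and the lock tab at (369,325). The mill is at (482,250), the tin at (487,325), the glass at (332,397) and the cup at (315,210). I'll enlarge crops of both views to get accurate points.

```bash
python3 - <<'E'
import cv2,numpy as np
a=cv2.imread("pics/top0.png")[140:245,178:318];b=cv2.imread("pics/side0.png")[140:250,180:320]
a=cv2.resize(a,None,fx=5.7,fy=5.7,interpolation=cv2.INTER_CUBIC);b=cv2.resize(b,None,fx=5,fy=5,interpolation=cv2.INTER_CUBIC)
print(a.shape,b.shape)
cv2.imwrite("pics/v3.png",a[:600]);cv2.imwrite("pics/v4.png",b)
E
cat > h.py <<'E'
import numpy as np,cv2
from scipy.spatial.transform import Rotation as R
def ray(c,uv,fish=False):
    K=c["mtx"];P=c["pose"];x=(uv[0]-K[0,2])/K[0,0];y=(uv[1]-K[1,2])/K[1,1]
    if fish:
        r=np.hypot(x,y);s=np.sin(r)/max(r,1e-9);d=np.array([x*s,y*s,np.cos(r)])
    else: d=np.array([x,y,1.])
    d=np.array([d[0],-d[1],-d[2]]);d=P[:3,:3]@d
    return P[:3,3],d/np.linalg.norm(d)
def atz(c,uv,z,fish=False):
    o,d=ray(c,uv,fish);return o+d*(z-o[2])/d[2]
def tri(rays):
    A=sum(np.eye(3)-np.outer(d,d) for o,d in rays);b=sum((np.eye(3)-np.outer(d,d))@o for o,d in rays)
    p=np.linalg.solve(A,b);return p,[np.linalg.norm((np.eye(3)-np.outer(d,d))@(p-o)) for o,d in rays]
E
```

```text
(598, 798, 3) (550, 700, 3)
```

View pics/v3.png

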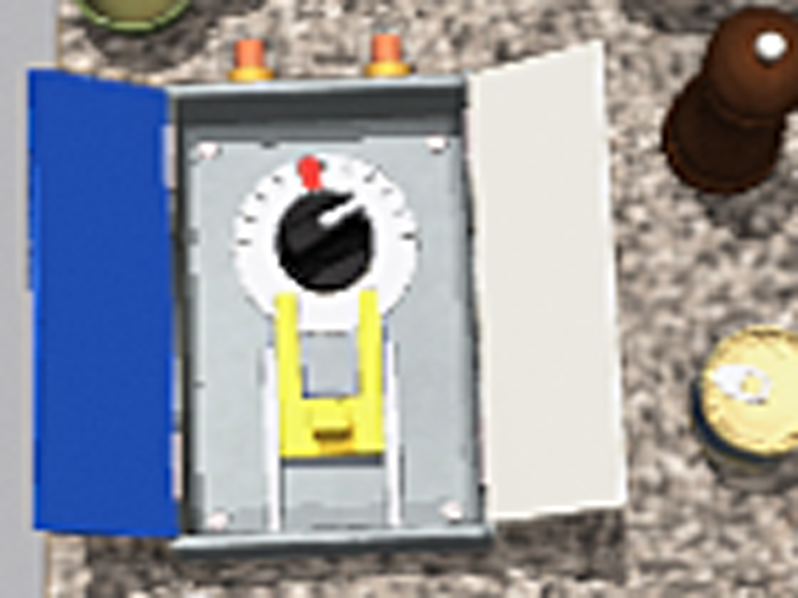

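View pics/v4.png

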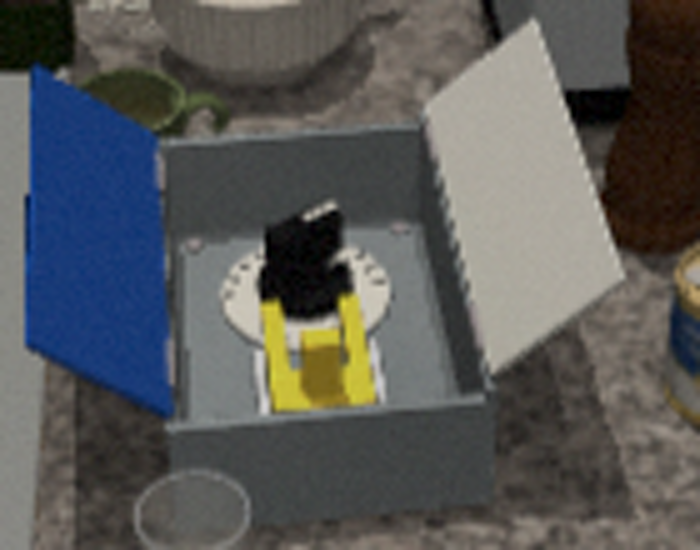

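Top crop: the blue flap's corners are (168,88), (178,537), (28,70) and (35,530). The white flap's are (468,75), (487,522), (600,40) and (626,505). The red mark is at (310,172), the stripe runs (322,222)-(363,200), and the tab top is at (333,412). The side crop shows the same points, so I'll fit case pose and joints to both views.

```bash
cat >> h.py <<'E'
def proj(c,p):
    P=c["pose"];q=P[:3,:3].T@(np.asarray(p,float)-P[:3,3]);K=c["mtx"]
    return np.array([K[0,2]+K[0,0]*q[0]/-q[2],K[1,2]+K[1,1]*-q[1]/-q[2]])
E
python3 - <<'E'
from h import *
from scipy.optimize import least_squares
T=dict(np.load("pics/top0.npz"));S=dict(np.load("pics/side0.npz"))
t=lambda u,v:(T,np.array([u/5.7+178-.4,v/5.7+140-.4]));s=lambda u,v:(S,np.array([u/5+180-.4,v/5+140-.4]))
def pts(p):
    x,y,yaw,fl,fr,k,m,l=p
    D={}
    for n,sx in (("f",102),("n",-102)):
        for nm,sg,z,a in (("L",1,69.5,fl),("R",-1,76.5,fr)):
            D[nm+"h"+n]=(sx,sg*69,z); D[nm+"e"+n]=(sx,sg*(69-74*np.cos(a)),z+74*np.sin(a))
    D["stripe"]=(40+20*np.cos(k),20*np.sin(k),58.5)
    D["mark"]=(40+34.5*np.cos(m),34.5*np.sin(m),14)
    D["tab"]=(-55+l,0,61.5)
    D["dl"]=(40,41,14);
    D["pk"]=(40,0,22.5)
    D["tl"]=(-61+l,9,61.5); D["tr"]=(-61+l,-9,61.5)
    c,q=np.cos(yaw),np.sin(yaw)
    return {n:np.array([x+c*a-q*b,y+q*a+c*b,z]) for n,(a,b,z) in D.items()}
O=[("Lhf",t(168,88)),("Lhn",t(178,537)),("Lef",t(28,70)),("Len",t(35,530)),("Rhf",t(468,75)),("Rhn",t(487,522)),("Ref",t(600,40)),("Ren",t(626,505)),
("Lhf",s(160,135)),("Lhn",s(170,415)),("Lef",s(35,65)),("Len",s(28,345)),("Rhf",s(425,105)),("Rhn",s(490,372)),("Ref",s(535,20)),("Ren",s(623,275)),
("stripe",t(363,198)),("stripe",s(336,206)),("mark",t(310,172)),("tab",t(333,410))]
def f(p):
    D=pts(p);return np.concatenate([proj(c,D[n])-uv for n,(c,uv) in O])
r=least_squares(f,[520,0,0,2.2,2.2,-.9,.3,.004],x_scale=[10,10,.1,.1,.1,.1,.1,1],loss="soft_l1")
print(r.x.round(3)); 
for (n,_),e in zip(O,r.fun.reshape(-1,2) if r.fun.size==2*len(O) else []): print(n,e.round(1))
for n,a,z in (("mill",(768,42),170),("tin",(762,378),72),): print(n,atz(*t(*a),z).round())
for n,v,z in (("glass",(332,397),61),("cup",(313,208),48)): print(n,atz(T,np.array(v)*.64,z).round())
D=pts(r.x); [print(k,D[k].round()) for k in("pk","mark","stripe","tab")]
E
```

```text
[ 5.82476e+02  4.32280e+01  3.60000e-02  2.42400e+00  2.40600e+00
 -1.06500e+00  2.04000e-01  7.66700e+00]
Lhf [-0.1  0. ]
Lhn [ 0.  -0.1]
Lef [ 0.4 -1.1]
Len [ 0.4 -0.1]
Rhf [ 0.6 -0.4]
Rhn [ 0.8 -0. ]
Ref [-0.  -0.4]
Ren [-0.2 -0.3]
Lhf [-0.8  0.6]
Lhn [0.2 0.6]
Lef [-0.3  0.2]
Len [-0.6 -0.1]
Rhf [0.  0.5]
Rhn [0.1 1.1]
Ref [-0.1 -0.3]
Ren [0.1 0.9]
stripe [-0.1  0.1]
stripe [ 0.1 -0.2]
mark [-0. -0.]
tab [-0.3  0. ]
mill [ 674. -144.  170.]
tin [ 547. -151.   72.]
glass [428.  99.  61.]
cup [748. 136.  48.]
pk [622.  45.  22.]
mark [656.  53.  14.]
stripe [633.  28.  58.]
tab [535.  42.  62.]
```

```bash
cat >> h.py <<'E'
CX,CY,CA=582.5,43.2,0.036
def case(x,y):
    c,s=np.cos(CA),np.sin(CA);return CX+c*x-s*y,CY+s*x+c*y
def plan(cx,cy,z,yaw,world=False):
    "deltas in units for shift (at present yaw) and then turn"
    from plant import get_obs
    o=get_obs();M=R.from_euler("xyz",o["tcp_rot"]).as_matrix()
    p=np.array([*((cx,cy) if world else case(cx,cy)),z])
    d=M.T@(p-o["tool_pos"]);rv=(R.from_matrix(M).inv()*R.from_euler("xyz",[np.pi,0,yaw])).as_rotvec()
    print("shift units",(d/800).round(4),"rows>=%.1f"%(np.linalg.norm(d)/41.7),"turn units",(rv/1.5).round(4),"rows>=%.1f"%(np.linalg.norm(rv)/.125),o["time"])
E
python3 -m inch '[0,0,0,-0.035,-0.016,0,0, 0,0,0,-0.035,-0.016,0,0, 0,0,0,-0.035,-0.016,0,0, 0,0,0,-0.035,-0.016,0,0, 0,0,0,-0.035,-0.016,0,0, 0,0,0,-0.035,-0.016,0,0, 0,0,0,-0.035,-0.016,0,0, 0,0,0,-0.035,-0.016,0,0, 0,0,0,-0.035,-0.016,0,0, 0,0,0,-0.035,-0.016,0,0]'
python3 -m inch '[0,0,0,-0.035,-0.016,0,0, 0,0,0,-0.035,-0.016,0,0, 0,0,0,-0.035,-0.016,0,0, 0,0,0,-0.035,-0.016,0,0, 0,0,0,-0.035,-0.016,0,0, 0,0,0,-0.035,-0.016,0,0, 0,0,0,-0.035,-0.016,0,0, 0,0,0,-0.035,-0.016,0,0, 0,0,0,-0.035,-0.016,0,0, 0,0,0,-0.035,-0.016,0,0]'
python3 -m inch '[0,0,0.062,0,0,0,0, 0,0,0.062,0,0,0,0, 0,0,0.062,0,0,0,0, 0,0,0.062,0,0,0,0, 0,0,0.062,0,0,0,0, 0,0,0.062,0,0,0,0, 0,0,0.064,0,0,0,0, 0,0,0,0,0,0,0, 0,0,0,0,0,0,0]'
python3 - <<'E'
from h import *
from plant import *
plan(40,0,53,2.11)
c=capture("wrist");np.savez("pics/w0.npz",**c);print(c["mtx"],c["pose"].round(3))
cv2.imwrite("pics/w0.png",cv2.resize(c["image"][:,:,::-1],(800,600)))
E
```

```text
time: 0.93
tool_pos: [407.1, 264.8, 237.5]
tcp_rot: [-3.141, -0.0, 2.765]
contact_force: [0.2, 0.6, -0.1]
grip_width: 46.1
finger_force: 0.0
time: 1.77
tool_pos: [620.3, 42.8, 237.2]
tcp_rot: [-3.141, -0.001, 2.765]
contact_force: [0.8, 0.7, 0.7]
grip_width: 45.5
finger_force: 0.0
time: 2.52
tool_pos: [619.5, 44.1, 237.3]
tcp_rot: [-3.141, -0.001, 2.114]
contact_force: [-0.0, 0.4, -0.4]
grip_width: 45.8
finger_force: 0.0
shift units [-0.0015  0.0037  0.2303] rows>=4.4 turn units [-0.0004 -0.0004  0.0024] rows>=0.0 2.5167
[[297.31863964   0.         253.58180093]
 [  0.         297.31863964 192.58565341]
 [  0.           0.           1.        ]] [[ 8.56000e-01 -4.95000e-01 -1.47000e-01  5.78870e+02]
 [ 5.17000e-01  8.21000e-01  2.45000e-01  1.10453e+02]
 [-1.00000e-03 -2.85000e-01  9.58000e-01  3.83988e+02]
 [ 0.00000e+00  0.00000e+00  0.00000e+00  1.00000e+00]]
```

View pics/w0.png

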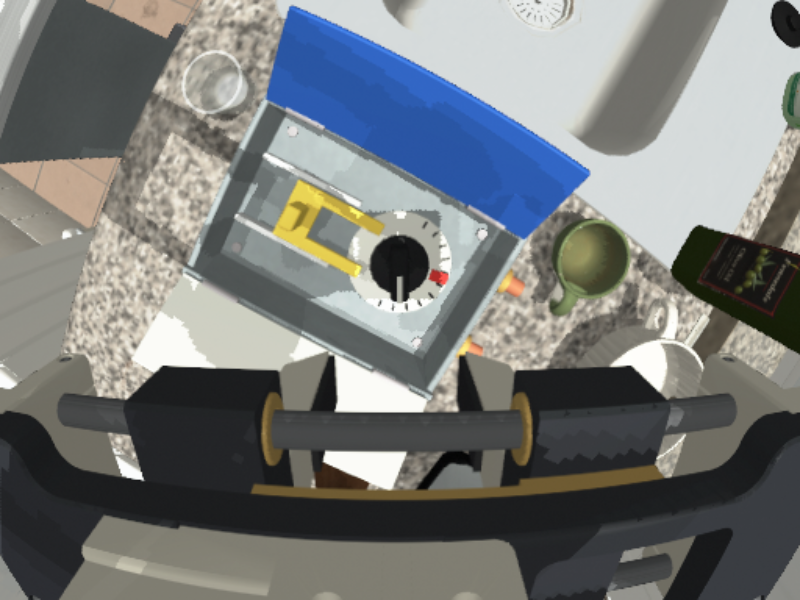

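The wrist view shows the red mark at (438,277), the stripe from (400,276) to (400,302), and the knob between the jaws. Checking these against the fit.

```bash
python3 - <<'E'
from h import *
c=dict(np.load("pics/w0.npz"));T=dict(np.load("pics/top0.npz"))
k=np.array(case(40,0));print("knob",k)
w=lambda u,v,z:atz(c,(u*.64-.2,v*.64-.2),z,True)
for n,u,v,z in(("mark",438,277,14),("s_out",400,302,58.5),("s_in",400,276,58.5),("tab",294,208,61.5),("dialL",352,258,14),("dialR",453,262,14),("dialT",402,213,14),("dialB",400,313,14)):
    p=w(u,v,z);print(n,p.round(1),"ang",round(np.arctan2(*(p[:2]-k)[::-1])-CA,3),"r",np.linalg.norm(p[:2]-k).round(1))
a,b=w(400,302,58.5),w(400,276,58.5);print(np.arctan2(*(a-b)[:2][::-1])-CA)
print(tri([ray(c,(438*.64-.2,277*.64-.2),True),ray(T,(310/5.7+177.6,172/5.7+139.6))]))
print(tri([ray(c,(400*.64-.2,302*.64-.2),True),ray(T,(363/5.7+177.6,198/5.7+139.6))]))
E
```

```text
knob [622.4740828   44.63968898]
mark [653.9  51.3  14. ] ang 0.173 r 32.1
s_out [631.1  28.1  58.5] ang -1.125 r 18.7
s_in [621.   44.8  58.5] ang 2.984 r 1.5
tab [531.1  49.4  61.5] ang 3.054 r 91.5
dialL [585.5  28.6  14. ] ang -2.769 r 40.3
dialR [657.6  68.4  14. ] ang 0.557 r 42.4
dialT [601.3  80.9  14. ] ang 2.063 r 42.0
dialB [643.2   8.6  14. ] ang -1.084 r 41.6
-1.0619776008094686
(array([652.73169546,  52.67419711,  23.70441448]), [np.float64(0.8271060035954879), np.float64(0.8271060035954886)])
(array([632.29802963,  27.51177344,  57.34831328]), [np.float64(1.0198590557469256), np.float64(1.0198590557470704)])
```

```bash
python3 -m inch '[0,0,0.002,-0.0015,0.0037,0.03,0, 0,0,0,0,0,0.04,0, 0,0,0,0,0,0.04,0, 0,0,0,0,0,0.04,0, 0,0,0,0,0,0.03,0, 0,0,0,0,0,0.025,0, 0,0,0,0,0,0.015,0, 0,0,0,0,0,0.01,0, 0,0,0,0,0,0,0]'
python3 -m inch '[0,0,0,0,0,0,1, 0,0,0,0,0,0,1, 0,0,0,0,0,0,1, 0,0,0,0,0,0,1, 0,0,0,0,0,0,1, 0,0,0,0,0,0,1, 0,0,0,0,0,0,1]'; python3 -c "
from h import *
plan(40,0,53,3.363)"
```

```text
time: 3.32
tool_pos: [622.2, 44.6, 52.4]
tcp_rot: [-3.14, -0.001, 2.109]
contact_force: [-0.1, -0.3, 0.2]
grip_width: 45.8
finger_force: 0.0
time: 3.9
tool_pos: [622.0, 43.9, 54.4]
tcp_rot: [-3.14, 0.0, 2.108]
contact_force: [-5.1, -3.0, 4.7]
grip_width: 13.7
finger_force: 30.0
shift units [0.0005 0.001  0.0018] rows>=0.0 turn units [-1.100e-03 -8.000e-04 -8.366e-01] rows>=10.0 3.9
```

```bash
python3 -m inch '[0,0,-0.06,0,0,0,1, 0,0,-0.06,0,0,0,1, 0,0,-0.06,0,0,0,1, 0,0,-0.06,0,0,0,1, 0,0,-0.06,0,0,0,1, 0,0,-0.06,0,0,0,1, 0,0,-0.06,0,0,0,1]'
python3 -m inch '[0,0,-0.06,0,0,0,1, 0,0,-0.06,0,0,0,1, 0,0,-0.06,0,0,0,1, 0,0,-0.06,0,0,0,1, 0,0,-0.06,0,0,0,1, 0,0,-0.06,0,0,0,1, 0,0,-0.057,0,0,0,1, 0,0,0,0,0,0,1, 0,0,0,0,0,0,1]'
python3 -m inch '[0,0,0,0,0,0,0.2, 0,0,0,0,0,0,0.2, 0,0,0,0,0,0,0.2, 0,0,0,0,0,-0.02,0.2, 0,0,0,0,0,-0.04,0.2, 0,0,0,0,0,-0.04,0.2, 0,0,0,0,0,-0.04,0.2, 0,0,0,0,0,-0.03,0.2, 0,0,0,0,0,0,0.2]'
python3 - <<'E'
from h import *
from plant import *
plan(-47.3,0,50,1.607)
c=capture("wrist");np.savez("pics/w1.npz",**c)
c2=capture("top");np.savez("pics/t1.npz",**c2)
cv2.imwrite("pics/w1.png",cv2.resize(c["image"][:,:,::-1],(800,600)))
E
```

```text
time: 4.48
tool_pos: [622.2, 44.2, 54.5]
tcp_rot: [-3.141, -0.001, 2.742]
contact_force: [-4.2, -1.9, 5.7]
grip_width: 13.8
finger_force: 30.0
time: 5.23
tool_pos: [622.2, 44.5, 54.5]
tcp_rot: [3.141, -0.001, -2.919]
contact_force: [-3.4, -0.7, 5.3]
grip_width: 13.7
finger_force: 30.0
time: 5.98
tool_pos: [625.6, 44.6, 196.0]
tcp_rot: [-3.139, 0.01, -2.92]
contact_force: [0.2, 0.8, 0.1]
grip_width: 36.6
finger_force: 0.0
shift units [0.1129 0.0216 0.1812] rows>=4.1 turn units [0.0048 0.0067 1.1709] rows>=14.1 5.9833
```

View pics/w1.png

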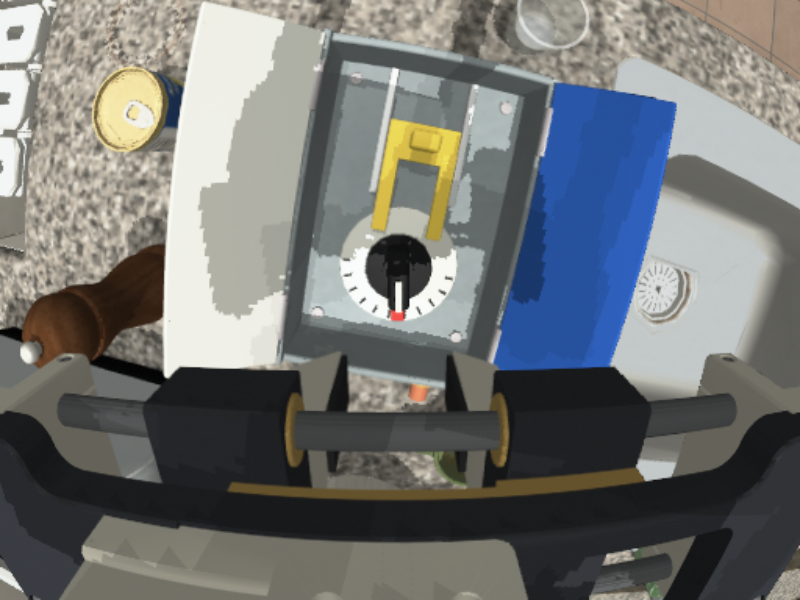

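The stripe (398,282-312) lines up with the red mark (397,316), so the knob is set. Next the lock tab.

```bash
python3 -m inch '[0,0,0,0.023,0.0043,0,0, 0,0,0,0.023,0.0043,0,0, 0,0,0,0.023,0.0043,0,0, 0,0,0,0.023,0.0043,0,0, 0,0,0,0.021,0.0044,0,0, 0,0,0.073,0,0,0,0, 0,0,0.073,0,0,0,0, 0,0,0.073,0,0,0,0, 0,0,0.073,0,0,0,0, 0,0,0.073,0,0,0,0]'
python3 -m inch '[0,0,0.073,0,0,0,0, 0,0,0.073,0,0,0,0, 0,0,0.073,0,0,0,0, 0,0,0.073,0,0,0,0, 0,0,0.073,0,0,0,0, 0,0,0.073,0,0,0,0, 0,0,0.073,0,0,0,0, 0,0,0.073,0,0,0,0, 0,0,0.073,0,0,0,0, 0,0,0.073,0,0,0,0]'
python3 -m inch '[0,0,0.073,0,0,0,0, 0,0,0,0,0,0,0, 0,0,0,0,0,0,0]'
python3 - <<'E'
from h import *
from plant import *
plan(-47.3,0,50,1.607)
E
```

```text
time: 6.92
tool_pos: [529.9, 41.6, 187.9]
tcp_rot: [-3.141, -0.003, 2.81]
contact_force: [-0.5, -0.1, -0.2]
grip_width: 45.4
finger_force: 0.0
time: 7.75
tool_pos: [529.9, 41.7, 187.8]
tcp_rot: [-3.138, -0.001, 1.715]
contact_force: [-1.5, -0.7, 0.2]
grip_width: 46.1
finger_force: 0.0
time: 8.0
tool_pos: [530.2, 41.6, 188.4]
tcp_rot: [-3.139, -0.0, 1.615]
contact_force: [-0.6, -0.4, -0.5]
grip_width: 45.7
finger_force: 0.0
shift units [-0.0005  0.0067  0.1729] rows>=3.3 turn units [-0.0017 -0.0002  0.005 ] rows>=0.1 8.0
```

```bash
python3 -m inch '[0,0,0.005,0,0.0067,0.02,0, 0,0,0,0,0,0.035,0, 0,0,0,0,0,0.035,0, 0,0,0,0,0,0.03,0, 0,0,0,0,0,0.025,0, 0,0,0,0,0,0.015,0, 0,0,0,0,0,0.0125,0, 0,0,0,0,0,0,0, 0,0,0,0,0,0,0]'
python3 -m inch '[0,0,0,0,0,0,1, 0,0,0,0,0,0,1, 0,0,0,0,0,0,1, 0,0,0,0,0,0,1, 0,0,0,0,0,0,1, 0,0,0,0,0,0,1, 0,0,0,0,0,0,1, 0,0,0,0,0,0,1]'
python3 - <<'E'
from h import *
from plant import *
plan(-15,0,50,1.607);plan(-47.3,0,50,1.607)
E
```

```text
time: 8.75
tool_pos: [536.0, 41.8, 51.4]
tcp_rot: [-3.141, -0.0, 1.605]
contact_force: [-0.1, 1.1, 0.9]
grip_width: 45.9
finger_force: 0.0
time: 9.42
tool_pos: [536.1, 41.8, 51.9]
tcp_rot: [-3.142, -0.0, 1.604]
contact_force: [-1.8, 0.9, 3.7]
grip_width: 11.7
finger_force: 30.0
shift units [-0.0002  0.0393  0.0024] rows>=0.8 turn units [-0.    -0.    -0.002] rows>=0.0 9.4167
shift units [-0.0003 -0.0011  0.0024] rows>=0.1 turn units [-0.    -0.    -0.002] rows>=0.0 9.4167
```

```bash
python3 -m inch '[0,0,0,0,0.005,0,1, 0,0,0,0,0.005,0,1, 0,0,0,0,0.005,0,1, 0,0,0,0,0.005,0,1, 0,0,0,0,0.005,0,1, 0,0,0,0,0.005,0,1, 0,0,0,0,0.005,0,1, 0,0,0,0,0.004,0,1, 0,0,0,0,0,0,1]'
python3 -c "
from h import *
plan(-15,0,50,1.607)"
```

```text
time: 10.17
tool_pos: [566.7, 43.0, 51.9]
tcp_rot: [-3.139, -0.0, 1.604]
contact_force: [-7.4, 0.7, 10.5]
grip_width: 11.8
finger_force: 30.0
shift units [-0.0004  0.001   0.0024] rows>=0.1 turn units [-0.002  -0.0002 -0.002 ] rows>=0.0 10.1667
```

```bash
python3 -m inch '[0,0,0,0,0.003,0,1, 0,0,0,0,0.003,0,1, 0,0,0,0,0,0,1]'
```

```text
time: 10.42
tool_pos: [567.0, 43.0, 51.8]
tcp_rot: [-3.129, -0.0, 1.605]
contact_force: [-22.3, -1.4, 21.8]
grip_width: 11.6
finger_force: 30.0
```

```bash
python3 -m inch '[0,0,0,0,-0.004,0,0.6, 0,0,0,0,0,0,0.6, 0,0,0,0,0,0,0.6, 0,0,0,0,0,-0.02,0.6, 0,0,0,0,0,-0.04,0.6, 0,0,0,0,0,-0.04,0.6, 0,0,0,0,0,-0.04,1, 0,0,0,0,0,-0.04,1, 0,0,0,0,0,0,1, 0,0,0,0,0,0,1]'
python3 - <<'E'
from h import *
from plant import *
plan(0,155,116,1.607)
c=capture("wrist");np.savez("pics/w2.npz",**c)
cv2.imwrite("pics/w2.png",cv2.resize(c["image"][:,:,::-1],(800,600)))
E
```

```text
time: 11.25
tool_pos: [570.7, 42.8, 197.6]
tcp_rot: [3.136, 0.0, 1.604]
contact_force: [-0.3, -0.3, 0.3]
grip_width: 0.7
finger_force: 0.0
shift units [0.1938 0.0137 0.102 ] rows>=4.2 turn units [ 0.0036  0.0002 -0.0022] rows>=0.1 11.25
```

View pics/w2.png

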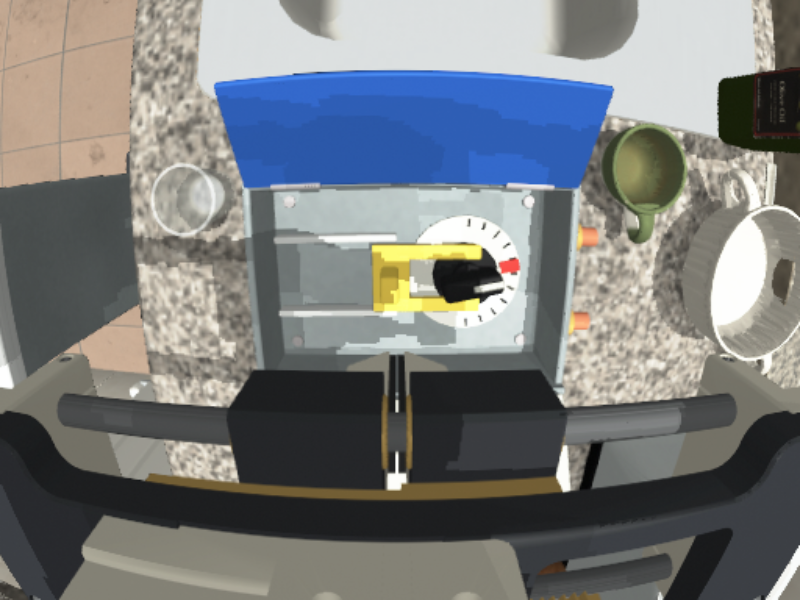

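The lock fork is round the knob with the tab at (392,282). The stripe tip is near (500,286) and the mark at (510,266), so I'll check whether that gap is parallax.

```bash
python3 - <<'E'
from h import *
c=dict(np.load("pics/w2.npz"))
im=c["image"][150:215,235:345];print(im.shape)
cv2.imwrite("pics/w2c.png",cv2.resize(im[:,:,::-1],None,fx=7,fy=7,interpolation=cv2.INTER_CUBIC))
w=lambda u,v,z:atz(c,(u*.64-.2,v*.64-.2),z,True)
k=np.array(case(40,0))
for n,u,v,z in(("mark",510,266,14),("s_out",498,286,58.5),("s_in",475,289,58.5)):
    p=w(u,v,z);print(n,p.round(1),"ang",round(np.arctan2(*(p[:2]-k)[::-1])-CA,3),"r",np.linalg.norm(p[:2]-k).round(1))
a,b=w(498,286,58.5),w(475,289,58.5);print(np.arctan2(*(a-b)[:2][::-1])-CA)
E
```

```text
(65, 110, 3)
mark [654.7  51.6  14. ] ang 0.177 r 32.9
s_out [636.   47.3  58.5] ang 0.16 r 13.8
s_in [620.9  44.8  58.5] ang 3.016 r 1.5
0.13124749826441945
```

View pics/w2c.png

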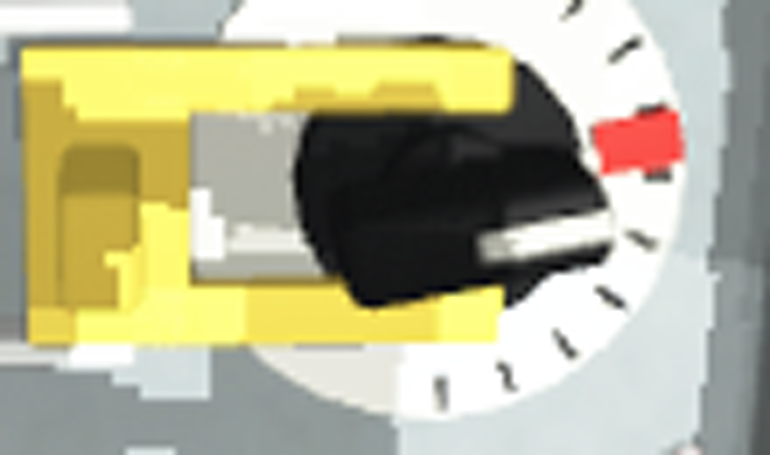

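The stripe's slope (0.22) matches the red mark's (0.17-0.2), so the knob is still on its mark. Now the blue flap: go outside it and push in.

```bash
python3 -m inch '[0,0,0,0.028,0.002,0,1, 0,0,0,0.028,0.002,0,1, 0,0,0,0.028,0.002,0,1, 0,0,0,0.028,0.002,0,1, 0,0,0,0.028,0.002,0,1, 0,0,0,0.028,0.002,0,1, 0,0,0,0.026,0.002,0.01,1, 0,0,0,0,0,0.03,1, 0,0,0,0,0,0.03,1, 0,0,0,0,0,0.03,1]'
python3 -m inch '[0,0,0,-0.015,0,0,1, 0,0,0,-0.02,0,0,1, 0,0,0,-0.02,0,0,1, 0,0,0,-0.02,0,0,1, 0,0,0,-0.02,0,-0.003,1, 0,0,0,-0.02,0,-0.005,1, 0,0,0,0,0,0,1]'
python3 - <<'E'
from h import *
from plant import *
plan(0,69,125,1.607);print(get_obs()["tool_pos"])
E
```

```text
time: 12.13
tool_pos: [574.2, 198.8, 112.7]
tcp_rot: [-3.139, 0.0, 1.605]
contact_force: [0.5, 0.2, -1.0]
grip_width: 0.5
finger_force: 0.0
time: 12.72
tool_pos: [578.5, 103.4, 122.7]
tcp_rot: [3.141, 0.001, 1.601]
contact_force: [-0.4, 1.2, -0.1]
grip_width: 0.3
finger_force: 0.0
shift units [ 0.0109  0.0022 -0.0029] rows>=0.2 turn units [ 0.0001  0.0004 -0.004 ] rows>=0.0 12.7167
[578.49100595 103.40394867 122.67119323]
```

```bash
python3 -m inch '[0,0,0,-0.011,0,0.005,1, 0,0,0,-0.010,0,0.006,1, 0,0,0,-0.007,0,0.008,1, 0,0,0,-0.006,0,0.008,1, 0,0,0,-0.003,0,0.01,1, 0,0,0,-0.003,0,0.009,1, 0,0,0,0,0,0.002,1, 0,0,0,0,0,0,1]'
python3 -m inch '[0,0,0,0,0,0.002,1, 0,0,0,0,0,0,1]'
python3 -m inch '[0,0,0,0,0,0.002,1, 0,0,0,0,0,0,1]'
```

```text
time: 13.38
tool_pos: [578.9, 74.0, 83.3]
tcp_rot: [-3.141, 0.001, 1.604]
contact_force: [-0.5, -1.6, 2.9]
grip_width: 0.3
finger_force: 1.5
time: 13.55
tool_pos: [579.0, 74.0, 83.1]
tcp_rot: [-3.142, 0.001, 1.604]
contact_force: [-4.5, -2.1, 12.2]
grip_width: 0.1
finger_force: 6.6
time: 13.72
tool_pos: [579.0, 74.1, 83.0]
tcp_rot: [3.141, 0.001, 1.605]
contact_force: [-9.5, -2.2, 23.0]
grip_width: 0.7
finger_force: 11.7
```

Contact at tip z = 72 with the force rising, so the blue flap is on its stop. Now the white one.

```bash
python3 -m inch '[0,0,0,0,0,-0.03,1, 0,0,0,0,0,-0.04,1, 0,0,0,0,0,-0.04,1, 0,0,0,0,0,-0.04,1, 0,0,0,0,0,0,1, 0,0,0,0,0,0,1]'
python3 - <<'E'
from h import *
from plant import *
plan(-50,-157,120,1.607)
c=capture("wrist");np.savez("pics/w3.npz",**c)
cv2.imwrite("pics/w3.png",cv2.resize(c["image"][:,:,::-1],(800,600)))
E
```

```text
time: 14.22
tool_pos: [579.9, 74.5, 201.7]
tcp_rot: [3.138, 0.0, 1.604]
contact_force: [0.6, 0.3, -0.5]
grip_width: 0.4
finger_force: 0.0
shift units [-0.2356 -0.0603  0.102 ] rows>=5.1 turn units [ 0.0022  0.0002 -0.0019] rows>=0.0 14.2167
```

View pics/w3.png

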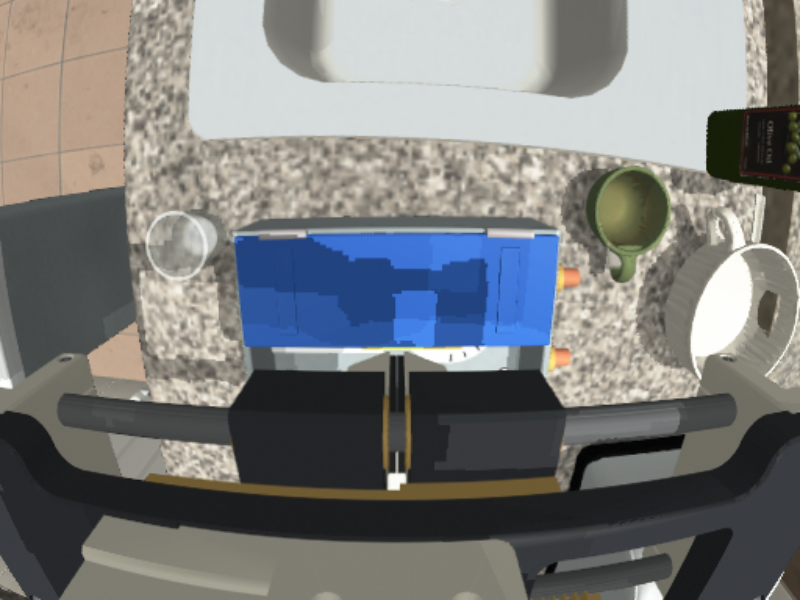

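Blue flap lies flat (235-557, 235-345), with everything else undisturbed.

```bash
python3 -m inch '[0,0,0,-0.0295,-0.0075,0,1, 0,0,0,-0.0295,-0.0075,0,1, 0,0,0,-0.0295,-0.0075,0,1, 0,0,0,-0.0295,-0.0075,0,1, 0,0,0,-0.0295,-0.0075,0,1, 0,0,0,-0.0295,-0.0075,0,1, 0,0,0,-0.0295,-0.0075,0,1, 0,0,0,-0.0295,-0.0075,0,1, 0,0,0,0,0,0,1]'
python3 -m inch '[0,0,0,0,0,0.02,1, 0,0,0,0,0,0.03,1, 0,0,0,0,0,0.03,1, 0,0,0,0,0,0.022,1, 0,0,0,0,0,0,1]'
python3 -m inch '[0,0,0,0.015,0,0,1, 0,0,0,0.02,0,0,1, 0,0,0,0.02,0,0,1, 0,0,0,0.02,0,0,1, 0,0,0,0.02,0,-0.003,1, 0,0,0,0.02,0,-0.002,1, 0,0,0,0,0,0,1]'
python3 - <<'E'
from h import *
from plant import *
plan(-50,-69,120,1.607)
E
```

```text
time: 15.02
tool_pos: [535.7, -119.3, 198.1]
tcp_rot: [-3.137, -0.0, 1.601]
contact_force: [0.9, -0.3, -0.7]
grip_width: 0.5
finger_force: 0.0
time: 15.43
tool_pos: [534.2, -114.3, 113.6]
tcp_rot: [-3.132, -0.004, 1.604]
contact_force: [-0.8, -0.8, -0.5]
grip_width: 0.7
finger_force: 0.0
time: 16.02
tool_pos: [534.7, -21.1, 124.4]
tcp_rot: [3.14, -0.0, 1.606]
contact_force: [-0.5, 0.2, 1.0]
grip_width: 0.1
finger_force: 0.0
shift units [-0.0081  0.      0.0054] rows>=0.2 turn units [ 0.0014 -0.0001 -0.0004] rows>=0.0 16.0167
```

```bash
python3 -m inch '[0,0,0,0.011,0,0.004,1, 0,0,0,0.010,0,0.006,1, 0,0,0,0.007,0,0.007,1, 0,0,0,0.006,0,0.008,1, 0,0,0,0.003,0,0.008,1, 0,0,0,0.003,0,0.008,1, 0,0,0,0,0,0.002,1, 0,0,0,0,0,0,1]'
python3 -m inch '[0,0,0,0,0,0.002,1, 0,0,0,0,0,0,1]'
```

```text
time: 16.68
tool_pos: [533.3, 8.0, 90.0]
tcp_rot: [3.141, 0.0, 1.604]
contact_force: [-5.8, -1.8, 18.3]
grip_width: 0.1
finger_force: 9.3
time: 16.85
tool_pos: [533.4, 8.0, 89.7]
tcp_rot: [3.14, 0.0, 1.604]
contact_force: [-10.1, -0.7, 30.6]
grip_width: 0.5
finger_force: 15.1
```

```bash
python3 -m inch '[0,0,0,0,0,-0.02,1, 0,0,0,0,0,-0.04,1, 0,0,0,0,0,-0.04,1, 0,0,0,0,0,-0.04,1, 0,0,0,0,0,-0.03,1, 0,0,0,0,0,0,1, 0,0,0,0,0,0,1, 0,0,0,0,0,0,1]'
python3 - <<'E'
from h import *
from plant import *
c=capture("wrist");a=c["image"][:,:,::-1];b=capture("side")["image"][:,:,::-1]
cv2.imwrite("pics/end.png",cv2.resize(np.hstack([a,b]),(800,300),interpolation=cv2.INTER_AREA))
E
```

```text
time: 17.52
tool_pos: [532.6, 8.2, 221.5]
tcp_rot: [-3.139, -0.001, 1.604]
contact_force: [-0.6, 0.1, 0.1]
grip_width: 0.3
finger_force: 0.0
```

View pics/end.png

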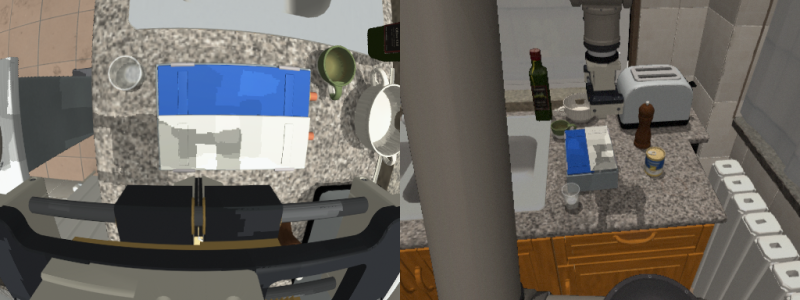

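Both flaps are flat, with white (160-310, 115-168) on top of blue. The mill, tin, cup and glass are standing in place and the robot is clear.

```bash
python3 -c "
from plant import *
print(close_job())"
```

```text
the job is handed in; nothing more can be done
None
```

The job is handed in at about 17.5 s of robot time: the knob is on the red mark, the lock is home, and the blue flap is closed with the white one flat on top; in the last pictures the mill, tin, cup and glass stand where they were (no verdict was returned).

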